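# Wedge the rocking parts cabinet

### The job

The small drawer cabinet on the bench rocks, because the foot under the yellow disc on its lid is too short. With the fingertips, push the wooden wedge along the bench, thin edge first, under that foot until it is just snug; do not lift the wedge, jack up or shove the cabinet, or disturb the other things. Then test it by pressing down on the yellow disc with about 10 N: if the corner still gives, push the wedge further and test again, and finish still pressing on the disc with the cabinet standing firm and level.

Things in the scene. Friction and masses are not known exactly. Their poses are not given: they have to be found in the camera images.
- cabinet: Wooden cabinet with blue drawer fronts (fixed), loose, about 3 kg: 240 (x) x 200 (y) x 60 mm on dome feet of radius 14 mm; underside 30 mm, lid 90 mm above the bench. Origin on the bench under its middle, z up. Feet at x +-100, y +-80 mm; the one at +100, +80 is short and hangs 6 to 10 mm (unknown) above the bench. 2 to 5 N down on that corner tips it till that foot meets the bench
- foot_axis (a point): Point on the axis of the cabinet's short foot, at bench height (100, 80, 0 mm in the cabinet's frame). The wedge slides in here along the cabinet's -y direction; it is snug when about 6 N is needed to push it on, while over about 10 N shoves the whole cabinet along
- pad_top (a point): Centre of the top of the yellow disc (36 mm across, 3 mm thick) on the cabinet's lid, straight above the short foot; 93 mm above the bench while the cabinet stands level. This is the place to press
- wedge: Dark wooden wedge lying flat on the bench, 110 mm long (its x), 60 mm wide (its y), 0.12 kg. Origin: centre of its underside. Thin edge, 2 mm high, at x = +55 mm; upright back face, 24 mm high, at x = -55 mm; the top slopes evenly between. It starts beside the cabinet's +y side, thin edge roughly towards the short foot
- tape: Green roll of tape lying on the cabinet's lid, 66 mm across, 20 mm high; origin under its middle. It may stay there
- jar: Clear jar with a red cap, 60 mm across, 85 mm high; origin under its middle. Leave alone
- offcut: White-painted offcut of board, 45 x 100 x 20 mm, lying flat; origin under its middle. Leave alone
- cup: Yellow cup, 76 mm across the rim, 100 mm high; origin under its middle. Leave alone
- screwdriver: Screwdriver with an orange handle lying on the bench, about 200 mm long, its length along its x. Leave alone
- drill: Orange and grey cordless drill standing on its battery, about 255 x 75 x 200 mm high; origin under its battery. Leave alone
- press_pad: The yellow disc itself (see its top point); origin at the middle of its underside, on the lid
Things that resemble listed ones, but are neither listed nor needed, are in the scene too. Several things look just like the wedge: the one meant starts farthest to the robot's left.

How it is judged:
By the outcome, as a careful person would: the job done as asked, in the order asked, and still so for the second after the job is handed in, while the arm keeps its last pose, push and grip.
It also fails if it takes over 48 s, if anything falls off the work surface, if the arm or the gripper's body presses on something with over 40 N, if the wrist force passes 120 N, or if a joint passes its speed limit or range.

### The arm

A 7-joint arm with a two-finger parallel gripper is mounted at the origin on the work surface. World frame = base frame: x ahead of the robot, y to its left, z up, the work surface at z = 0. Lengths are in m, angles in rad, forces in N, time in s.
With the tool pointing down it reaches from about 0.4 to 0.875 m from the base axis. Payload 19.3 kg.
Tool frame: the origin (TCP) lies at the very end of the fingers, on their centre line; the grasp point (between the pads) lies 19 mm behind it; x points along the fingers, y is the direction in which the jaws open and shut, and the axes are right-handed (so a half turn about x gives the same grasp; the last joint's range is limited). The gripper opens to 85 mm and grips with 20 to 120 N. Pads are 22 mm wide; open, the fingers measure 114 mm over their backs; the gripper's body (76 mm by 85 mm) begins 54 mm behind the grasp point. The pads swing forward as they close: fully open they stand 13 mm farther back than shut.
Start: joints at [-1.324, 0.521, -0.036, 1.599, 0.021, 1.021, -0.113], TCP at [0.195, 0.594, 0.231] pointing down, gripper open.
Joint ranges: [-2.91, 2.91], [-0.3, 2.13], [-1.5, 1.42], [0.17, 2.43], [-1.26, 4.41], [0.16, 1.93], [-2.52, 2.52]. Speed limits (rad/s): [1.89, 1.89, 2.39, 2.39, 3.01, 3.01, 3.01].

### API

Orientations are given as [roll, pitch, yaw] about the fixed x, y, z axes, in that order (R = Rz(yaw) Ry(pitch) Rx(roll)).
In Python, from workcell import bot, grab_frame, job_done gives the robot as it stands.
- The arm moves only by the shell command python3 -m pendant 'ROWS' [OPENING] [FORCE]. ROWS is JSON, a list of rows, each a list of 4 numbers: the shift along the tool's x, y, z in mm, then the turn about the tool's x in degrees. A call has 1 to 12 rows; each row shifts and turns the commanded pose from where the row before left it, along the tool's axes as they then stand; what a row does not reach is not made up. A row lasts 1/8 s, in which the tool goes at most 62.5 mm and 10.7 degrees, less where a joint would pass 70% of its speed; a pose out of reach is approached as far as the arm can. A call is refused whole if a number of a shift passes 62.5 or a number of a turn 10.7, either way. A call with a gripper value outside its range is refused whole. OPENING is the opening, from -1 (shut) to 1 (fully open), set as the call begins (- or left out, the last holds). The fingers move at their own pace and stop on an object; FORCE is the grip in N (left out, the last holds). Time passes only in rows, so rows that do not move let the fingers close. It gives the time, the measured TCP pose, the force and the opening at its end, in the units of the state.
- bot.observe(): the state, without advancing time (a new reading comes with each control period).
- grab_frame(name): name is "scene" or "top"; returns a dict with "img" (384x512x3 uint8, red, green, blue), "fovy" (degrees; the focal length in pixels is half the picture's height over the tangent of half this angle, whatever the lens; pixels are square), "cx", "cy" (the principal point, pixels), "R" (3x3) and "t" (3): a world point X has camera coordinates R X + t. Camera axes: x right, y down, z forward; pixel columns grow to the right and rows downward; lengths in m; the calibration is good to about 2 mm. A picture is of the moment at which its call begins. There is no depth.
- job_done(): hands the job in, once; it reports no verdict.
The state is a dict: "clock": time; "qpos": joint angles; "qd": joint speeds; "joint_efforts": joint torques, N m; "position": TCP position; "tool_rot": TCP orientation; "force": force on the tool from outside, world axes, zero at the start; "moment": the same for the moment, N m; "grip_width": finger opening in m.
Only numpy, scipy, OpenCV 4.12 (cv2) and the standard library are available. Lean on these libraries where they do the work, as an engineer would, in place of code of your own. Each camera call takes 0.05 s, during which the arm holds its last target.

## Working session

There is one attempt and no reset: what is moved stays moved. The work goes in short steps, Python scripts to look and compute and a shell command to move; the robot and the scene stay as the last step left them, time stands still between calls to the robot, and variables do not carry over. Pictures are saved under pics/ and viewed, and the job is handed in when it is done.

```bash
ls; mkdir -p pics; python3 - <<'E'
from workcell import bot, grab_frame
import cv2
print(bot.observe())
for n in("scene","top"):
    f=grab_frame(n); cv2.imwrite(f"pics/{n}0.png",cv2.cvtColor(f["img"],cv2.COLOR_RGB2BGR)); print(n,f["fovy"],f["cx"],f["cy"],f["R"],f["t"])
E
```

```text
pics
{'clock': 0.0, 'qpos': array([-1.32422726,  0.52201468, -0.03632643,  1.59999376,  0.02122109,
        1.02110071, -0.11277478]), 'qd': array([-0.00048114, -0.0009225 , -0.00041098, -0.00057261,  0.00036793,
        0.00235597, -0.00116583]), 'joint_efforts': array([-3.74873023e-03, -9.27076936e+01,  1.97830126e+00, -3.69947648e+01,
        1.77066569e-02,  7.86020304e-03,  2.31086062e-06]), 'position': array([0.19462363, 0.59357476, 0.23073044]), 'tool_rot': array([-1.48314354,  1.56966542, -1.79988743]), 'force': array([ 0.32439262, -0.66379088, -0.9083375 ]), 'moment': array([-0.03372226,  0.00158785,  0.04100047]), 'grip_width': 0.0853018033697968}
scene 43.87694809420057 249.45626565877652 188.85028137470758 [[ 0.35411885  0.9351694   0.00761836]
 [ 0.65919536 -0.2438213  -0.71134566]
 [-0.66337117  0.25692289 -0.70280105]] [-0.14430475 -0.2893824   1.95648179]
top 51.45112792128866 258.79384912693257 186.0694770680568 [[-0.01195854 -0.9996943  -0.02164006]
 [-0.99761981  0.01339791 -0.06764027]
 [ 0.06790953  0.02077967 -0.99747506]] [-0.02312638  0.5280692   1.23901377]
```

View pics/scene0.png

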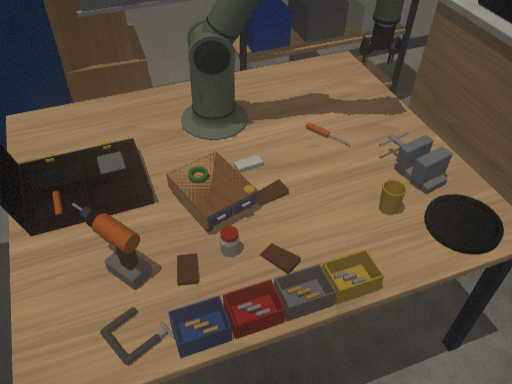

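View pics/top0.png

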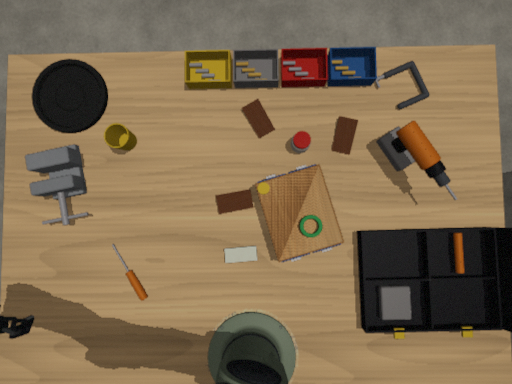

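The wedge candidates in the top view are at (235,202), (258,118) and (345,135). World +y runs to the left in this picture, so (235,202) is farthest to the robot's left. It is also beside the yellow-disc corner, as described. I'll confirm it in a crop.

```bash
cat > h.py <<'E'
import numpy as np, cv2
from workcell import bot, grab_frame
def shot(n,name=None,crop=None,s=1):
    f=grab_frame(n)
    if name:
        im=cv2.cvtColor(f["img"],cv2.COLOR_RGB2BGR)
        if crop: x0,y0,x1,y1=crop; im=im[y0:y1,x0:x1]
        if s!=1: im=cv2.resize(im,None,fx=s,fy=s,interpolation=cv2.INTER_CUBIC)
        cv2.imwrite("pics/"+name,im)
    return f
def foc(f): return 192/np.tan(np.radians(f["fovy"])/2)
def w(f,u,v,z):
    d=np.array([(u-f["cx"])/foc(f),(v-f["cy"])/foc(f),1]); R=f["R"]; c=-R.T@f["t"]; r=R.T@d
    return c+r*(z-c[2])/r[2]
def px(f,X):
    p=f["R"]@np.asarray(X,float)+f["t"]; return np.array([f["cx"]+foc(f)*p[0]/p[2],f["cy"]+foc(f)*p[1]/p[2]])
E
python3 - <<'E'
from h import *
shot("top","t1.png",(205,150,350,270),5.5)
shot("scene","s1.png",(155,140,305,245),5)
E
```

```text
(no output)
```

View pics/t1.png

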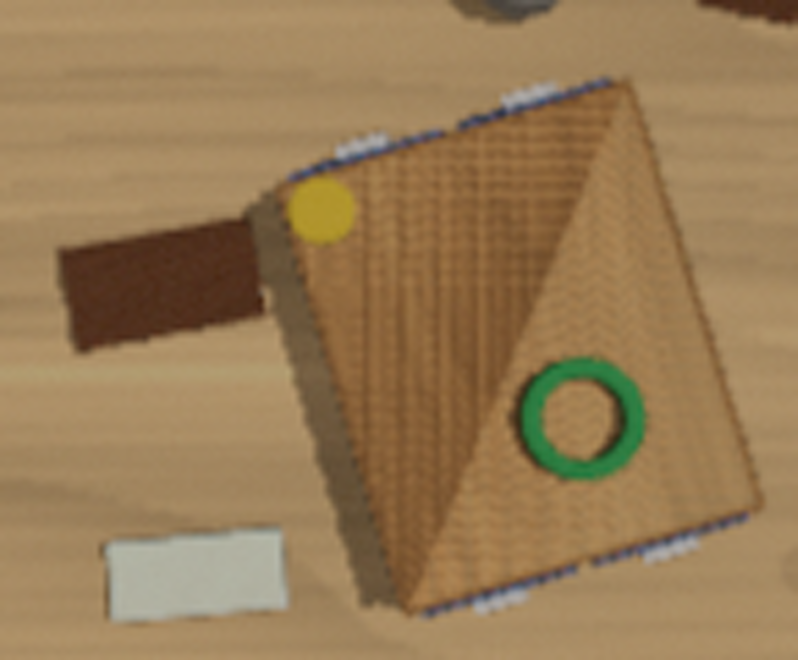

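View pics/s1.png

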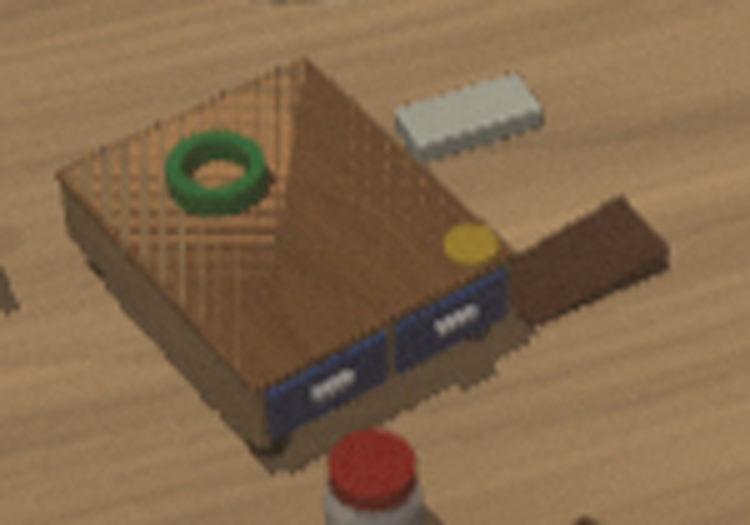

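```bash
cat > fit.py <<'E'
from h import *
from scipy.optimize import least_squares
def T(p,L):
    L=np.asarray(L,float);c,s=np.cos(p[2]),np.sin(p[2]); 
    return np.c_[p[0]+c*L[:,0]-s*L[:,1],p[1]+s*L[:,0]+c*L[:,1],L[:,2]]
def fit(views,p0):
    def r(p): return np.concatenate([(np.array([px(f,X) for X in T(p,L)])-uv).ravel() for f,L,uv in views])
    s=least_squares(r,p0); return s.x,r(s.x).reshape(-1,2)
def cr(a,o,s): return (np.array(a,float)+.5)/s-.5+np.array(o)
E
python3 - <<'E'
from fit import *
t=grab_frame("top"); s=grab_frame("scene")
Lc=np.array([[.12,.1,.09],[.12,-.1,.09],[-.12,-.1,.09],[-.12,.1,.09]])
vt=(t,Lc,cr([(288,183),(628,82),(762,507),(407,612)],(205,150),5.5))
vs=(s,Lc,cr([(510,264),(265,388),(58,175),(306,60)],(155,140),5))
for V in ([vt],[vs],[vt,vs]):
    p,r=fit(V,[.6,0,.3]); print("cab",p.round(4),r.round(1).tolist())
pc=p
print("foot",T(p,[[.1,.08,0]]),"padpx", w(t,*cr((323,211),(205,150),5.5),.093),w(s,*cr((471,243),(155,140),5),.093))
Lw=np.array([[-.055,-.03,.024],[-.055,.03,.024],[.055,.03,.002],[.055,-.03,.002]])
wt=(t,Lw,cr([(60,250),(77,352),(265,315),(246,218)],(205,150),5.5))
ws=(s,np.array([[-.055,-.03,.024],[-.055,.03,.024]]),cr([(668,248),(622,197)],(155,140),5))
for V in ([wt],[wt,ws]):
    q,r=fit(V,[.6,.15,-1.6]); print("wedge",q.round(4),r.round(1).tolist())
c,sn=np.cos(pc[2]),np.sin(pc[2]); d=q[:2]-pc[:2]
print("wedge in cab",c*d[0]+sn*d[1],-sn*d[0]+c*d[1],np.degrees(q[2]-pc[2]))
E
```

```text
cab [ 0.4439 -0.1499  0.2722] [[-1.6, -0.0], [1.2, -0.6], [0.7, 0.2], [-0.3, 0.3]]
cab [ 0.45   -0.1497  0.2851] [[1.5, -1.9], [-1.6, 1.1], [-0.1, 0.4], [0.3, 0.1]]
cab [ 0.4457 -0.1495  0.2772] [[-1.8, -0.4], [0.8, -1.3], [0.7, -0.6], [-0.2, -0.2], [1.0, -2.5], [-2.4, 0.1], [-0.2, -0.7], [0.3, -0.6]]
foot [[ 0.51997187 -0.04521995  0.        ]] padpx [ 0.51682546 -0.04473509  0.093     ] [ 0.51938783 -0.0453842   0.093     ]
wedge [ 0.4816  0.0487 -1.3848] [[3.0, 18.8], [-3.7, -18.5], [-3.2, -18.3], [3.9, 17.8]]
wedge [ 0.4811  0.0477 -1.4674] [[2.3, 17.6], [-2.8, -20.0], [-2.0, -16.9], [3.6, 19.4], [-8.3, -10.9], [9.5, 10.1]]
wedge in cab 0.088093645263291 0.18004582485283602 -99.96228744097685
```

```bash
python3 - <<'E'
from fit import *
t=grab_frame("top"); s=grab_frame("scene")
Lc=np.array([[.12,.1,.09],[.12,-.1,.09],[-.12,-.1,.09],[-.12,.1,.09],[.1,.08,.093]])
vt=(t,Lc,cr([(290,184),(628,82),(762,507),(407,612),(323,211)],(205,150),5.5))
vs=(s,Lc,cr([(510,264),(265,388),(58,175),(306,60),(471,243)],(155,140),5))
pc,r=fit([vt,vs],[.44,-.15,.3]); print("cab",pc.round(4),"foot",T(pc,[[.1,.08,0]]))
Lw=np.array([[-.055,.03,.024],[-.055,-.03,.024],[.055,-.03,.002],[.055,.03,.002]])
wt=(t,Lw,cr([(60,250),(77,352),(265,315),(246,218)],(205,150),5.5))
ws=(s,np.array([[-.055,.03,.024],[-.055,-.03,.024]]),cr([(668,248),(622,197)],(155,140),5))
for V in ([wt],[wt,ws]):
    q,r=fit(V,[.48,.05,-1.4]); print("wedge",q.round(4),r.round(1).tolist())
c,sn=np.cos(pc[2]),np.sin(pc[2]); d=q[:2]-pc[:2]
print("wedge in cab",c*d[0]+sn*d[1],-sn*d[0]+c*d[1],np.degrees(q[2]-pc[2]))
print(T(q,[[.055,0,0],[-.055,0,0]]), "dir -y",[sn,-c])
R=None
from scipy.spatial.transform import Rotation as Ro
print(Ro.from_euler('xyz',bot.observe()['tool_rot']).as_matrix().round(3))
E
```

```text
cab [ 0.4452 -0.1496  0.2789] foot [[ 0.5192894  -0.04517739  0.        ]]
wedge [ 0.4814  0.0486 -1.3938] [[-0.5, -0.1], [-0.2, 0.2], [0.4, 0.4], [0.3, -0.5]]
wedge [ 0.482  0.048 -1.403] [[-0.3, -0.5], [-0.1, -0.2], [0.5, 0.3], [0.6, -0.5], [0.4, -0.8], [0.1, -1.0]]
wedge in cab 0.08983211064448557 0.17986249915914698 -96.3628222583431
[[ 0.49121226 -0.00619889  0.        ]
 [ 0.4728397   0.10225594  0.        ]] dir -y [np.float64(0.2752617200988802), np.float64(-0.9613693283271553)]
[[-0.     0.312  0.95 ]
 [-0.     0.95  -0.312]
 [-1.    -0.     0.   ]]
```

```bash
cat > go.py <<'E'
from fit import *
from scipy.spatial.transform import Rotation as Ro
CAB=np.array([.4452,-.1496,.2789])
def c2w(x,y,z=0): return T(CAB,[[x,y,z]])[0]
def w2c(P):
    c,s=np.cos(CAB[2]),np.sin(CAB[2]); d=np.asarray(P)[:2]-CAB[:2]; return np.array([c*d[0]+s*d[1],-s*d[0]+c*d[1]])
def go(P,ang=None):
    """ang: wanted world angle (deg) of tool y. prints turn, then shift (mm) along tool axes after turn"""
    o=bot.observe(); R=Ro.from_euler('xyz',o['tool_rot']).as_matrix()
    a=np.degrees(np.arctan2(R[1,1],R[0,1]))
    turn=0
    if ang is not None: turn=-((ang-a+180)%360-180)
    R2=R@Ro.from_euler('x',turn,degrees=True).as_matrix()
    print("toolx",R[:,0].round(3),"yang",a.round(2),"turn",round(turn,2),"shift",(1000*R2.T@(np.asarray(P)-o['position'])).round(1),"F",o['force'].round(1),"w",round(o['grip_width'],4),"cab",(1000*w2c(o['position'])).round(1),"z",o['position'][2].round(4),"t",o['clock'])
E
python3 -m pendant '[[0,0,0,-8.6],[0,0,0,-8.6],[0,0,0,-8.5],[0,0,0,-8.5]]' -0.4 20
python3 - <<'E'
from go import *
print(np.degrees(CAB[2])+90)
go([.429,.057,.1],105.98)
E
```

```text
clock: 0.9
position: [0.1947, 0.5939, 0.2313]
tool_rot: [-2.013, 1.571, -1.728]
force: [-0.4, 0.5, 0.1]
grip_width: 0.0258
105.97979290619865
toolx [-0. -0. -1.] yang 106.33 turn 0.35 shift [ 131.3 -580.6   77.4] F [-0.4  0.5  0.1] w 0.0258 cab [-36.1 783.7] z 0.2313 t 0.9
```

```bash

python3 -m pendant '[[0,-50,7,0.3],[0,-58,8,0],[0,-58,8,0],[0,-58,8,0],[10,-58,8,0],[20,-58,8,0],[20,-58,8,0],[30,-58,8,0],[30,-58,8,0],[20,-58,7,0],[0,-9,0,0],[0,0,0,0]]'
python3 - <<'E'
from go import *
go([.429,.057,.03],105.98)
shot("top","t2.png",(180,130,350,270),4.5)
E
```

```text
clock: 2.4
position: [0.4255, 0.0612, 0.1044]
tool_rot: [1.059, 1.571, 1.333]
force: [-0.2, 0.6, -0.1]
grip_width: 0.0263
toolx [ 0.  0. -1.] yang 105.68 turn -0.3 shift [74.4 -5.   2.2] F [-0.2  0.6 -0.1] w 0.0263 cab [ 39.1 208.1] z 0.1044 t 2.4
```

View pics/t2.png

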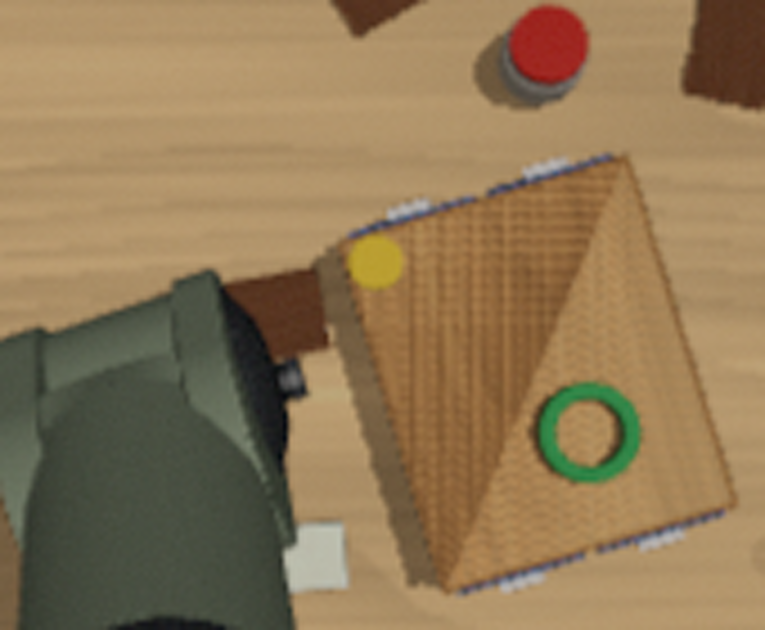

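```bash

python3 -m pendant '[[20,-8,0,-0.3],[30,0,0,0],[30,0,0,0],[15,0,0,0],[6,0,0,0],[0,0,0,0],[0,0,0,0]]'
python3 - <<'E'
from go import *
go([.429,.057,.003],105.98)
shot("scene","s2.png",(180,110,330,230),5)
E
```

```text
clock: 3.32
position: [0.428, 0.0538, 0.004]
tool_rot: [-0.067, 1.57, 0.213]
force: [-0.7, -0.4, 0.1]
grip_width: 0.0254
toolx [ 0.001  0.    -1.   ] yang 106.05 turn 0.07 shift [1.  2.8 1.9] F [-0.7 -0.4  0.1] w 0.0254 cab [ 39.4 200.3] z 0.004 t 3.325
```

View pics/s2.png

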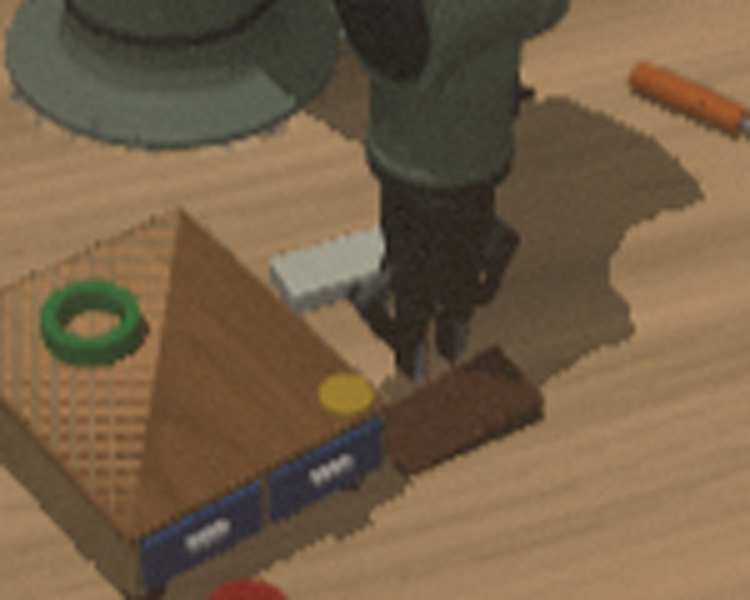

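```bash

python3 -m pendant '[[1,0,4,0],[0,0,4,0],[0,0,3,0],[0,0,3,0],[0,0,3,0],[0,0,2,0],[0,0,0,0]]'
python3 - <<'E'
from go import *
go([.429,.057,.003],105.98)
shot("scene","s3.png",(180,110,330,230),5)
E
```

```text
clock: 4.25
position: [0.446, 0.0589, 0.0023]
tool_rot: [-0.098, 1.571, 0.182]
force: [1.0, -0.1, 0.3]
grip_width: 0.0258
toolx [ 0.  0. -1.] yang 106.05 turn 0.07 shift [ -0.7   2.8 -16.8] F [ 1.  -0.1  0.3] w 0.0258 cab [ 58.1 200.3] z 0.0023 t 4.25
```

View pics/s3.png

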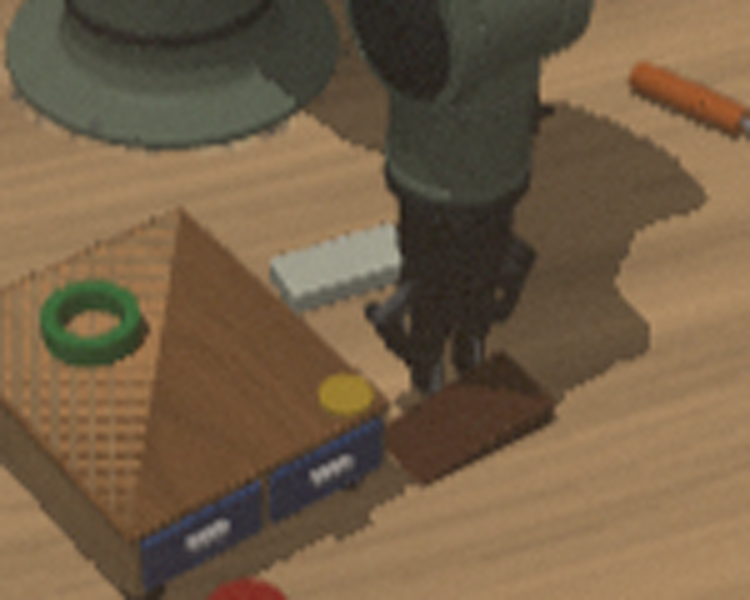

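```bash

python3 - <<'E'
from go import *
s=grab_frame("scene")
L=np.array([[-.055,.03,.024],[-.055,-.03,.024],[.055,.03,.002]])
q,r=fit([(s,L,cr([(553,402),(502,352),(428,481)],(180,110),5))],[.5,.05,-1.3])
print(q,r.round(1).tolist(),w2c(q)*1000,np.degrees(q[2]-CAB[2]))
L=np.array([[-.055,.03,.024],[-.055,-.03,.024]])
# same for earlier picture calibration
L=np.array([[-.055,.03,.024],[-.055,-.03,.024],[.055,.03,.002]])
q,r=fit([(s,L,cr([(543,401),(499,347),(404,473)],(180,110),5))],[.5,.05,-1.3])
print("before",q,r.round(1).tolist(),w2c(q)*1000,np.degrees(q[2]-CAB[2]))
E
```

```text
[ 0.49307448  0.05186166 -1.33374999] [[0.6, -0.6], [0.2, -0.6], [-0.8, 1.1]] [101.48661595 180.49718603] -92.39803803324071
before [ 0.48390272  0.04636091 -1.44943814] [[0.2, -0.3], [0.2, -0.2], [-0.4, 0.5]] [ 91.15490731 177.73395963] -99.02648077695859
```

```bash

python3 -m pendant '[[0,0,-6,0],[-10,0,-15,0],[-40,15,0,0],[-10,40,0,0],[0,10,0,10],[0,0,0,10],[0,0,0,10],[0,0,0,10],[0,0,0,10],[0,0,0,10],[0,0,0,10],[0,0,0,10]]'
python3 - <<'E'
from go import *
go(c2w(.1,.268,.004),15.98)
E
```

```text
clock: 5.85
position: [0.4066, 0.1152, 0.0628]
tool_rot: [-2.97, 1.57, 2.191]
force: [0.5, -0.3, 0.2]
grip_width: 0.0256
toolx [-0.  0. -1.] yang 25.69 turn 9.71 shift [58.8 64.2 -2.8] F [ 0.5 -0.3  0.2] w 0.0256 cab [ 35.8 265.2] z 0.0628 t 5.85
```

```bash

python3 -m pendant '[[0,0,0,9.7],[0,32,-2,0],[20,32,-1,0],[30,0,0,0],[9,0,0,0],[0,0,0,0],[0,0,0,0]]'
python3 - <<'E'
from go import *
go(c2w(.1,.268,.003),15.98)
shot("scene","s4.png",(180,110,330,230),5)
shot("top","t4.png",(180,130,350,270),4.5)
E
```

```text
clock: 6.72
position: [0.4683, 0.1364, 0.0043]
tool_rot: [1.811, 1.57, 0.525]
force: [-0.4, 0.8, -0.1]
grip_width: 0.0258
toolx [ 0.001  0.    -1.   ] yang 16.33 turn 0.35 shift [ 1.3 -1.   0.6] F [-0.4  0.8 -0.1] w 0.0258 cab [101.  268.6] z 0.0043 t 6.725
```

View pics/s4.png

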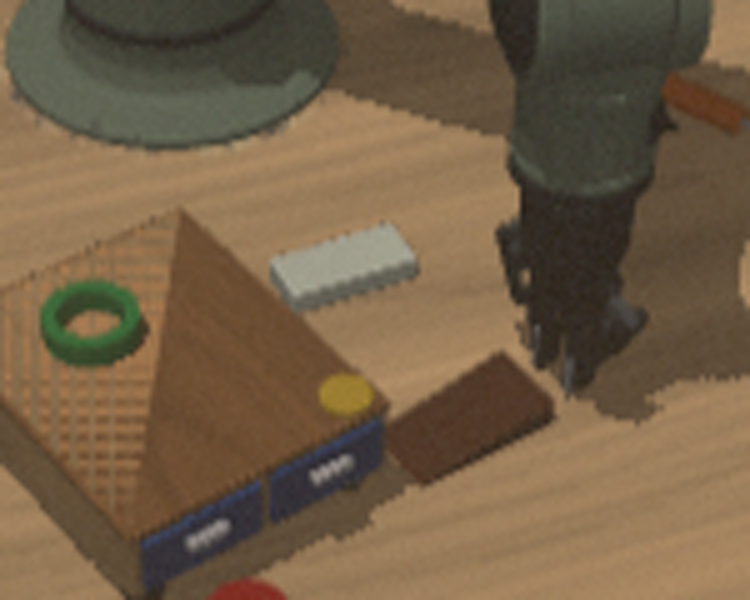

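View pics/t4.png

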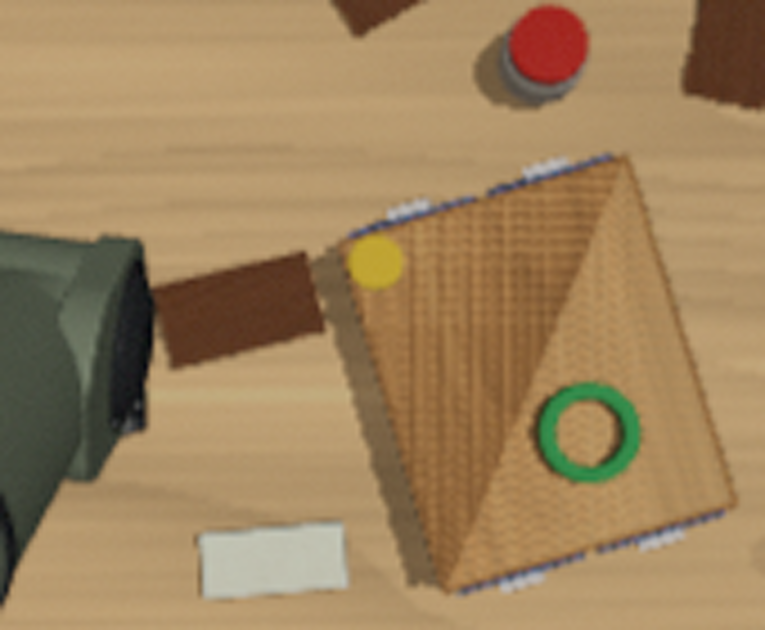

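```bash

python3 - <<'E'
from go import *
s=grab_frame("scene");t=grab_frame("top")
L=np.array([[-.055,.03,.024],[-.055,-.03,.024],[.055,.03,.002]])
a=(s,L,cr([(553,402),(502,352),(428,481)],(180,110),5))
b=(t,np.array([[-.055,-.03,.024],[.055,-.03,.002],[.055,.03,.002]]),cr([(172,369),(324,330),(305,252)],(180,130),4.5))
for V in ([a],[b],[a,b]):
    q,r=fit(V,[.5,.05,-1.3]);print(q,r.round(1).tolist(),w2c(q)*1000,np.degrees(q[2]-CAB[2]))
go(c2w(.1,.268,.003),15.98)
E
```

```text
[ 0.49307448  0.05186166 -1.33374999] [[0.6, -0.6], [0.2, -0.6], [-0.8, 1.1]] [101.48661595 180.49718603] -92.39803803324071
[ 0.49044846  0.05354529 -1.33689885] [[-0.3, 0.1], [0.3, 0.4], [-0.0, -0.5]] [ 99.42556873 182.83869539] -92.57845440426469
[ 0.49122069  0.05297997 -1.34126427] [[0.7, -0.9], [0.4, -1.0], [-0.8, 0.6], [-0.1, -0.2], [0.4, 0.2], [0.2, -0.7]] [100.01232167 182.08262646] -92.82857488855718
toolx [ 0.001  0.    -1.   ] yang 16.35 turn 0.37 shift [ 0.9 -1.1  0.8] F [ 0.3 -0.6 -0.8] w 0.0255 cab [101.1 268.8] z 0.0039 t 6.925
```

```bash

python3 -m pendant '[[1,-1,8,0.4],[0,0,8,0],[0,0,6,0],[0,0,4,0],[0,0,6,0],[0,0,7,0],[0,0,7,0],[0,0,7,0],[0,0,7,0],[0,0,6,0],[0,0,4,0],[0,0,0,0]]'
python3 - <<'E'
from go import *
go(c2w(.1,.18,.003),15.98)
shot("scene","s5.png",(180,110,330,230),5)
shot("top","t5.png",(180,130,350,270),4.5)
E
```

```text
clock: 8.43
position: [0.4866, 0.0686, 0.0023]
tool_rot: [0.46, 1.571, -0.833]
force: [0.1, -0.5, 0.3]
grip_width: 0.0258
toolx [ 0. -0. -1.] yang 15.92 turn -0.06 shift [-0.7  0.1 18.4] F [ 0.1 -0.5  0.3] w 0.0258 cab [ 99.9 198.4] z 0.0023 t 8.425
```

View pics/s5.png

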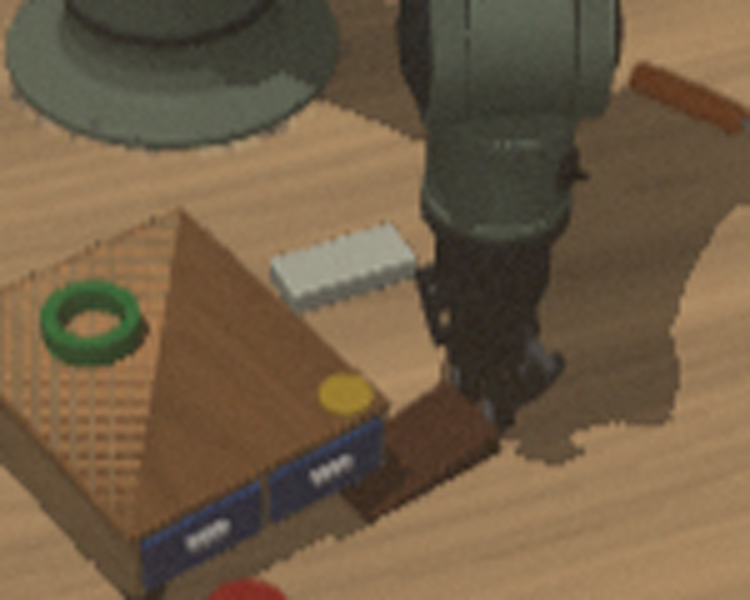

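View pics/t5.png

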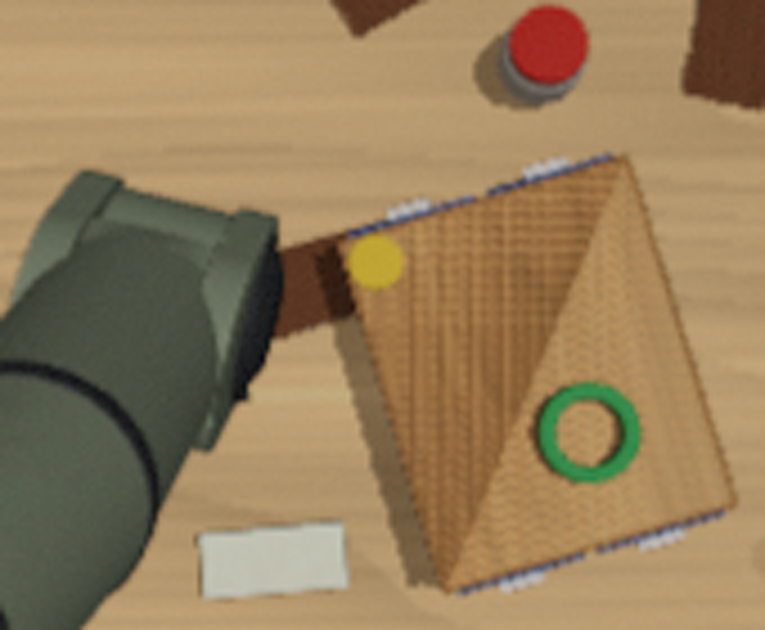

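```bash
cat > f.py <<'E'
from go import *
c,s=np.cos(CAB[2]),np.sin(CAB[2]); F=[]
for i in range(3):
    o=bot.observe(); f=o['force']; F.append([c*f[0]+s*f[1],-s*f[0]+c*f[1],f[2]]); grab_frame("top")
print("Fcab",np.mean(F,0).round(2),np.array(F)[:,1].round(1),"pos",(1000*w2c(o['position'])).round(1),o['position'][2].round(4),o['clock'])
E
python3 f.py
python3 -m pendant '[[0,0,3,0],[0,0,3,0],[0,0,3,0],[0,0,2,0],[0,0,0,0]]'; python3 f.py
python3 -m pendant '[[0,0,2,0],[0,0,1,0],[0,0,0,0]]'; python3 f.py
python3 -m pendant '[[0,0,1,0],[0,0,1,0],[0,0,0,0]]'; python3 f.py
```

```text
Fcab [-0.37 -0.26  0.  ] [-0.6 -0.5  0.3] pos [ 99.9 198.8] 0.0023 8.625
clock: 9.3
position: [0.4897, 0.0581, 0.0023]
tool_rot: [0.782, 1.571, -0.51]
force: [-1.1, -0.3, -1.0]
grip_width: 0.0257
Fcab [-0.15 -0.06 -0.61] [ 0.1 -0.5  0.3] pos [ 99.9 187.6] 0.0023 9.4
clock: 9.82
position: [0.4904, 0.0553, 0.0023]
tool_rot: [0.409, 1.571, -0.884]
force: [-0.5, 0.6, -0.2]
grip_width: 0.026
Fcab [-0.42  0.32 -0.16] [ 0.7  0.7 -0.4] pos [ 99.9 184.6] 0.0023 9.925
clock: 10.35
position: [0.4909, 0.0534, 0.0023]
tool_rot: [-1.774, 1.571, -3.067]
force: [0.2, 0.9, -0.2]
grip_width: 0.0255
Fcab [ 0.11  0.69 -0.07] [0.8 0.5 0.7] pos [ 99.8 182.6] 0.0023 10.45
```

```bash
for i in 1; do
python3 -m pendant '[[0,0,1,0],[0,0,1,0],[0,0,0,0]]' | grep force; python3 f.py
python3 -m pendant '[[0,0,1,0],[0,0,1,0],[0,0,0,0]]'| grep force; python3 f.py
python3 -m pendant '[[0,0,1,0],[0,0,1,0],[0,0,0,0]]'| grep force; python3 f.py; done
```

```text
force: [-2.2, 4.8, 1.8]
Fcab [-0.14  5.05  1.51] [5.3 4.4 5.5] pos [ 99.8 181. ] 0.0023 10.975
force: [-3.0, 8.4, 2.8]
Fcab [-0.15  8.98  3.01] [8.9 8.9 9.1] pos [ 99.8 179.6] 0.0023 11.5
force: [-4.4, 12.9, 5.0]
Fcab [-0.42 12.66  4.27] [13.6 12.6 11.8] pos [ 99.9 178.3] 0.0023 12.025
```

```bash

python3 -m pendant '[[0,0,-1,0],[0,0,-1,0],[0,0,0,0]]' | grep force; python3 f.py
python3 - <<'E'
from go import *
s=shot("scene","s6.png",(180,110,330,230),5)
t=shot("top","t6.png",(180,130,350,270),4.5)
for n,a in(("s5","s6"),("t5","t6")):
    A=cv2.imread(f"pics/{n}.png",0).astype(float);B=cv2.imread(f"pics/{a}.png",0).astype(float)
    for nm,(x0,y0,x1,y1) in {"s5":{"left":(0,150,250,600),"pad":(300,360,385,430),"drawer":(140,420,385,590),"bench":(250,230,420,310)},"t5":{"pad":(340,230,410,300),"right":(520,150,760,520),"tape":(530,370,650,490),"bench":(190,510,360,610)}}[n].items():
        print(n,nm,[round(v,2) for v in cv2.phaseCorrelate(A[y0:y1,x0:x1].copy(),B[y0:y1,x0:x1].copy(),cv2.createHanningWindow((x1-x0,y1-y0),cv2.CV_64F))[0]])
E
```

```text
force: [-0.6, 0.7, -0.3]
Fcab [-0.05  0.49 -0.16] [ 0.8  0.9 -0.2] pos [ 99.9 178.3] 0.0023 12.55
s5 left [0.04, -0.02]
s5 pad [-0.13, -0.08]
s5 drawer [-0.03, -0.0]
s5 bench [0.01, -0.06]
t5 pad [0.11, 0.09]
t5 right [-0.05, 0.52]
t5 tape [-0.06, 0.13]
t5 bench [0.04, 0.08]
```

View pics/s6.png

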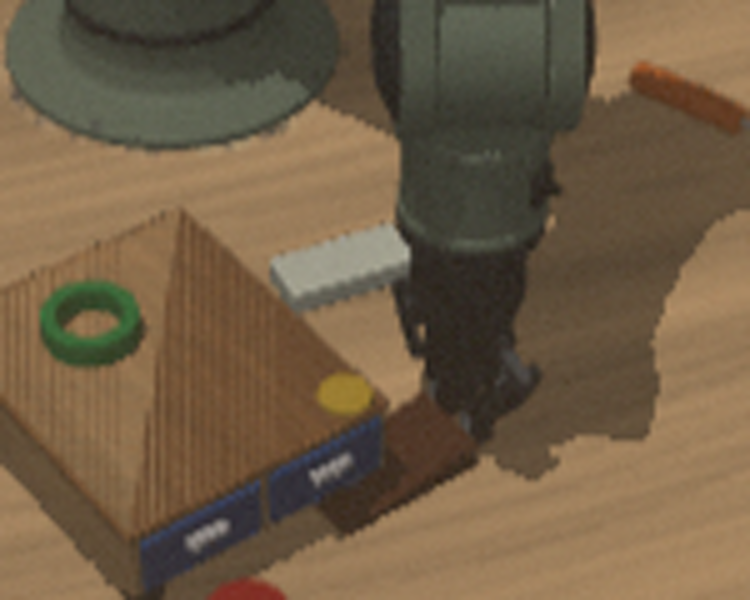

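```bash

python3 -m pendant '[[0,0,-8,0],[-10,0,-15,0],[-60,0,0,0],[-60,0,10,0],[-10,0,50,0],[0,0,55,0],[0,0,8,0],[0,0,0,0],[0,0,0,0]]' -1
python3 - <<'E'
from go import *
go(c2w(.1,.08,.105),15.98)
s=shot("scene","s7.png",(180,110,330,230),5)
t=shot("top","t7.png",(180,130,350,270),4.5)
E
```

```text
clock: 13.82
position: [0.5193, -0.0451, 0.1421]
tool_rot: [-2.552, 1.57, 2.44]
force: [0.6, -0.0, 0.9]
grip_width: -0.0002
toolx [-0.001  0.    -1.   ] yang 16.04 turn 0.06 shift [37.1  0.   0.1] F [ 0.6 -0.   0.9] w -0.0002 cab [100.   80.1] z 0.1421 t 13.825
```

View pics/s7.png

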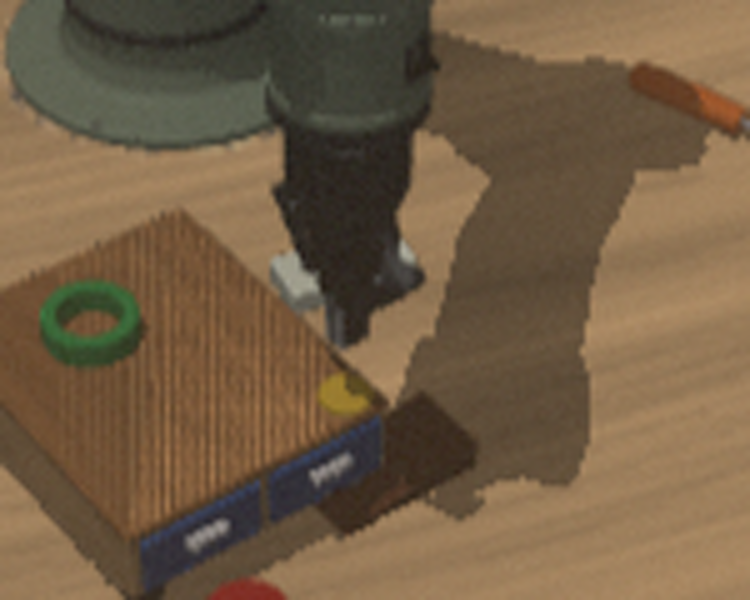

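View pics/t7.png

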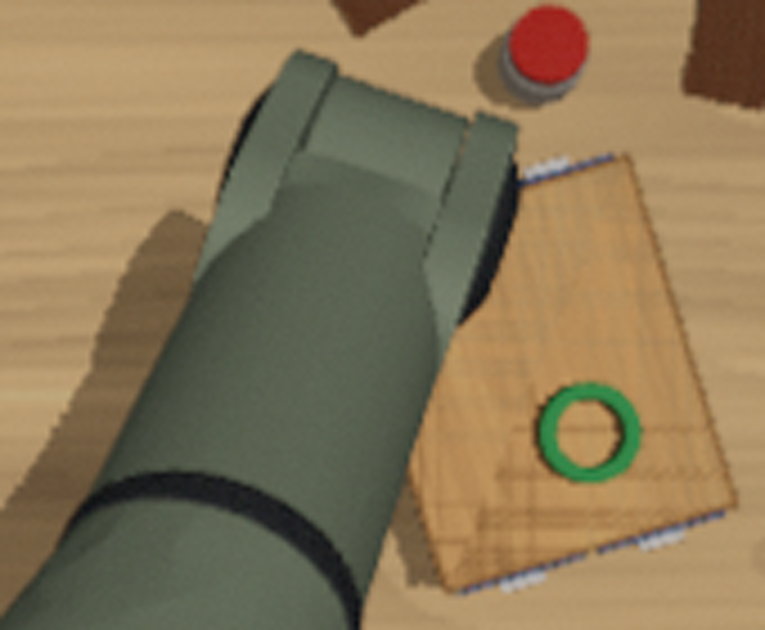

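```bash

python3 -m pendant '[[20,0,0,0],[15,0,0,0],[8,0,0,0],[3,0,0,0],[0,0,0,0],[0,0,0,0]]'
python3 f.py
python3 -m pendant '[[1,0,0,0],[1,0,0,0],[0,0,0,0]]' |grep force; python3 f.py
```

```text
clock: 14.68
position: [0.5197, -0.0466, 0.0967]
tool_rot: [1.283, 1.57, -0.01]
force: [-0.1, -0.1, -0.3]
grip_width: -0.0001
Fcab [-0.31 -0.26 -0.12] [-0.1 -1.3  0.6] pos [100.   78.6] 0.0966 14.775
force: [-0.3, 0.1, -0.1]
Fcab [-0.15  0.41  0.23] [ 0.2 -0.5  1.5] pos [99.8 78.6] 0.0943 15.3
```

```bash

python3 -m pendant '[[1,0,1,0],[0,0,0,0]]' |grep force; python3 f.py
python3 -m pendant '[[0.5,0,0,0],[0,0,0,0]]' |grep force; python3 f.py
```

```text
force: [1.1, 0.2, -0.0]
Fcab [0.38 0.24 0.06] [-0.1  0.2  0.6] pos [99.8 77.6] 0.0933 15.7
force: [0.0, 0.7, 1.6]
Fcab [0.2  0.49 1.5 ] [ 0.6 -0.2  1. ] pos [99.8 77.6] 0.0928 16.1
```

```bash

python3 -m pendant '[[0.5,0,0,0],[0,0,0,0]]' |grep force; python3 f.py
python3 -m pendant '[[0.5,0,0,0],[0,0,0,0]]' |grep force; python3 f.py
```

```text
force: [-1.9, 1.5, 10.5]
Fcab [-1.55  1.82 11.11] [2.  1.6 1.9] pos [99.9 77.6] 0.0927 16.5
force: [-5.1, 1.5, 19.3]
Fcab [-4.5   2.54 19.95] [2.8 2.2 2.7] pos [100.   77.7] 0.0925 16.9
```

The corner is firm: TCP z changed only about 0.3 mm between 1.5 N and 20 N. I'll ease back to about 10 N.

```bash

python3 -m pendant '[[-0.5,0,0,0],[0,0,0,0]]' |grep force; python3 f.py
python3 - <<'E'
from go import *
s=shot("scene","s8.png",(155,110,305,230),5)
t=shot("top","t8.png")
E
```

```text
force: [-2.1, 0.7, 11.2]
Fcab [-1.78  1.3  10.96] [1.3 1.3 1.3] pos [99.9 77.7] 0.0927 17.3
```

View pics/s8.png

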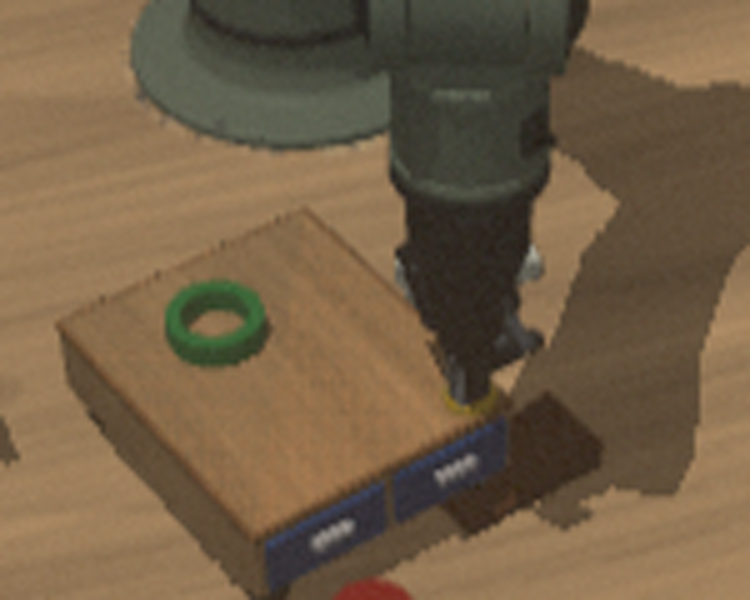

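View pics/t8.png

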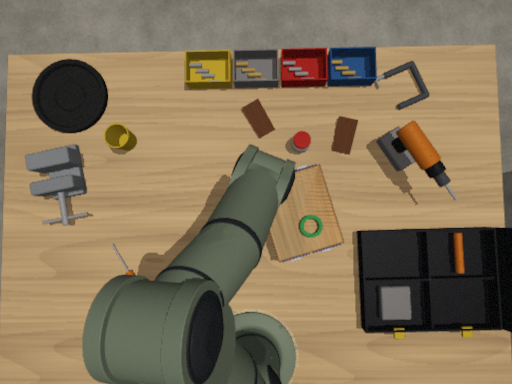

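```bash

python3 -m pendant '[[-0.05,0,0,0],[0,0,0,0],[0,0,0,0],[0,0,0,0]]' |grep force; python3 f.py
python3 -c "
from workcell import job_done
print(job_done())"
```

```text
force: [-1.5, 1.3, 10.9]
Fcab [-1.43  1.41 10.1 ] [1.6 1.3 1.3] pos [99.9 77.6] 0.0927 18.05
the job is handed in; nothing more can be done
None
```

The wedge is under the short foot, the corner stands firm, and I handed the job in at about 18 s with the arm still pressing on the yellow disc at about 10 N.

I squared the wedge to the foot with a flat two-finger push on its side. I then pushed it along the bench, thin edge first, from its back face, and pressed on the disc with the fingers shut.

**Last checks**
- **Firm:** the fingertips met the disc at about 93 mm above the bench. They moved only about 0.3 mm as the load rose from 1.5 N to 20 N, so I did not push the wedge further.
- **Level:** I judged this only from that height, since 93 mm is the height given for a level cabinet. I did not measure tilt directly.
- **Other things:** the cabinet, tape, jar and the rest look unmoved in the last pictures. The arm hides the offcut and part of the screwdriver there.

**What went past the target**
- **Wedge push:** I aimed for about 6 N but it reached about 12.7 N before I backed off, over the 10 N said to shove the cabinet. Comparing pictures, the cabinet shifted less than about 0.1 mm. The shading pattern on the lid did change, so it may have tilted very slightly.
- **Press test:** it reached about 20 N for a moment, and I eased it back to 10 N before handing in. The press point is about 2.4 mm off the disc's centre.

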